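# Pin the draw bar into the yoke of the bench pull rig

### The arm

A 6-joint arm with a two-finger parallel gripper is mounted at the origin on a cart in front of the work surface, level with it; the furniture and walls round the work are solid. World frame = base frame: x ahead of the robot, y to its left, z up, the work surface at z = 0. Lengths are in mm, angles in rad, forces in N, time in s.
With the tool pointing down it reaches from about 425 to 1125 mm from the base axis. Payload 14.9 kg.
Tool frame: the origin (TCP) lies at the very end of the fingers, on their centre line; the grasp point (between the pads) lies 19 mm behind it; z points along the fingers, y is the line along which they close (so a half turn about z gives the same grasp; the last joint's range is limited). The gripper opens to 91 mm and grips with 3 to 60 N. Pads are 32 mm wide; open, the fingers measure 118 mm over their backs; the gripper's body (76 mm by 178 mm) begins 60 mm behind the grasp point.
Start: joints at [-1.382, 0.379, 1.734, -0, 1.028, -0.033], TCP at [153.984, -682.867, 213.932] pointing down, gripper open.
Joint ranges: [-2.77, 2.77], [-0.74, 2.19], [0, 2.66], [-1.06, 4.2], [0.31, 2.87], [-3.08, 3.08]. Speed limits (rad/s): [1.89, 1.89, 2.39, 3.14, 3.14, 3.14].

### API

Orientations are given as a unit quaternion [x, y, z, w].
In Python, from cell import manip, capture gives the robot as it stands.
- The arm moves only by the tool servo_tool, never from a script. Its argument "series" is a list of rows, each a list of 4 numbers: the shift along the world's x, y, z in mm, then the turn about the world's z in rad. A call has exactly 8 rows; each row is the pose to reach, as a shift and turn from the pose commanded when the call began; what a row does not reach only later rows make up. A row lasts 1/10 s, in which the tool goes at most 50 mm and 8.59 degrees, less where a joint would pass 70% of its speed; a pose out of reach is approached as far as the arm can. A call with a gripper value outside its range is refused whole. "grip" is the closure, from 0 (fully open) to 1 (shut), set as the call begins (left out, the last holds). The fingers move at their own pace and stop on an object; "squeeze" is the grip in N (left out, the last holds). Time passes only in rows, so rows that repeat a pose let the fingers close, or fill a call up. It gives the time, the measured TCP pose, the force, the opening and the grip force at its end, in the units of the state.
- manip.read_state(): the state, without advancing time (a new reading comes with each control period).
- capture(name): name is "scene" or "top" or "wrist"; returns a dict with "pixels" (400x640x3 uint8, blue, green, red), "mtx" (3x3 intrinsics, pixels), "k1" (the pictures are not rectified: a ray, as slopes to the right and down, at radius r is drawn at 1 + k1 r^2 times it, then the intrinsics apply), "xyz" and "rotation" of the camera in the world. Camera axes: x right, y up, looking along -z (the intrinsics and any distortion apply to the point x, -y, -z); pixel columns grow to the right and rows downward; lengths in mm; the calibration is good to about 2 mm. A picture is of the moment at which its call begins. There is no depth.
- manip.hand_in(): hands the job in; it is judged then, once.
The state is a dict: "time_s": time; "q": joint angles; "dq": joint speeds; "effort": joint torques, N m; "eef_pos": TCP position; "tcp_rot": TCP orientation; "force": force on the tool from outside, world axes, zero at the start; "ft_torque": the same for the moment, N m; "width": finger opening in mm; "finger_force": force on a finger pad.
Only numpy, scipy, OpenCV 4.12 (cv2) and the standard library are available. Lean on these libraries where they do the work, as an engineer would, in place of code of your own. Each camera call takes 0.05 s, during which the arm holds its last target. There are 200 camera calls.

### The job

Couple the draw bar to the yoke of the blue pull rig with the yellow-headed pin: take the pin from its block, pass it down through the upper ear, the eye hidden between the ears and the lower ear, and press it fully home so that its collar sits flush on the yoke. The eye does not line up yet: slide the bar by its red post, feeling for the eye. Never force the pin or the bar, and leave the brass mould, the mortar cube and the sample jar where they are.

Things in the scene. Friction and masses are not known exactly. Their poses are not given: they have to be found in the camera images.
- rig: Bench pull rig, fixed: blue base plate 280 x 90 x 12 mm, origin at the centre of its underside, z up, +x along the draw bar from the red post towards the yoke. The aluminium yoke stands at x = +65 mm, 50 mm long in x, 68 mm wide, top 80 mm above the worktop. A bar guide 70 mm high stands at x = -10 mm, 26 mm long. More than 50 N between pin and rig damages them.
- yoke_bore (a point): Centre of the mouth of the upper ear's vertical bore, on the yoke's top, 80 mm above the worktop; z up. The ears are level, joined by cheeks at both sides; upper ear 24 mm thick, its bore 13.6 mm across. A pin let go here while the eye is off stands on the solid tongue, leaning a little, its tip 26 mm below and its collar's underside 36 mm above this point.
- gap_mid (a point): Point on the bore axis in the 16 mm gap between the ears, 48 mm above the worktop (not the eye itself). The bar's flat tongue fills the gap: 115 mm long, 12 mm thick, with a vertical 13.6 mm eye, hidden by the ears. At the start the eye lies 14 to 60 mm from here towards the post. Its distance from the post is 130 mm give or take 18, differs each time and must be felt.
- low_bore (a point): Centre of the lower ear (16 mm thick, 24 to 40 mm above the worktop), same axis, 13.6 mm bore. Once the eye comes under a free standing pin, the pin drops through it by its weight and then blocks the bar (the push rises). A spring ball in this bore stops the pin about 10 mm short of home; about 3 to 10 N of push down on the head takes it past the ball.
- post (a point): Red upright post on the draw bar, round, 16 mm across, free from 59 to 107 mm above the worktop; this point lies on its axis, 85 mm above the worktop. The bar slides only along the rig's x axis (about 65 mm of travel), with about 3 N of friction, and stays where it is left. Push it towards the yoke to bring the eye under the bores.
- pin_head (a point): Centre of the pin's yellow round head (18 mm across, 40 mm tall), on its axis, z up. The steel collar, 22 mm across, 4 mm thick, has its underside 24 mm below this point; under it a 12 mm shank 62 mm long, its last 8 mm tapering to a 9 mm flat tip 86 mm below this point. The pin is 106 mm long and weighs about 60 g. Home, this point is 24 mm above yoke_bore.
- pin_block: Grey plastic block 50 x 50 x 66 mm fixed to the worktop, origin at the centre of its underside, with a loose vertical hole in which the pin hangs by its collar at the start.
- mould: Brass mould, 62 mm across, 60 mm tall, origin at its underside; bystander.
- mortar_cube: Grey mortar cube, 50 mm, origin at its underside; bystander.
- jar: White lidded sample jar, 88 mm across, 94 mm tall, origin at its underside; bystander.

How it is judged (in metres and radians):
At the end, for the whole second after the job is handed in: The pin stands upright (within 0.08 rad) through upper ear, eye and lower ear, its axis within 4 mm of the bore's, its collar down on the yoke to within 3 mm, at rest and released (z of pin_head in the frame of yoke_bore between 0.02 and 0.027 m and horizontal distance between pin_head and yoke_bore below 0.004 m and angle between the z axis of pin_head and the z axis of yoke_bore, either way round below 0.08 rad and linear speed of pin below 0.02 m/s); the robot touches nothing.
It fails at once if the pin is forced: more than 50 N between the pin and the rig (ears, eye, tongue) (contact force between pin and rig above 50 N).
It fails at once if the brass mould is moved by more than 20 mm (distance of mould from where it was at the start of the episode above 0.02 m).
It fails at once if the mortar cube is moved by more than 20 mm (distance of mortar_cube from where it was at the start of the episode above 0.02 m).
It fails at once if the sample jar is moved by more than 20 mm (distance of jar from where it was at the start of the episode above 0.02 m).
It also fails if it takes over 72 s, if anything falls off the work surface, if the arm or the gripper's body presses on something with over 40 N, if the wrist force passes 120 N, or if a joint passes its speed limit or range.

## Working session

There is one attempt and no reset: what is moved stays moved. The work goes in short steps, Python scripts to look and compute and a tool call to move; the robot and the scene stay as the last step left them, time stands still between calls to the robot, and variables do not carry over. Pictures are saved under pics/ and viewed, at most 10 in all, crops included, and the job is handed in when it is done.

Besides the shell and the picture viewer there is one more tool, called after ">>>" by a JSON object that holds its "api" and its "payload". servo_tool: Moves the arm, as the interface text tells. Its arguments: {"type":"object","properties":{"series":{"type":"array","items":{"type":"array","items":{"type":"number"}}},"grip":{"type":"number"},"squeeze":{"type":"number"}},"required":["series"]}

```bash
mkdir -p pics
cat > h.py <<'E'
import numpy as np, cv2
from cell import manip, capture
def ray(c,u,v):
    K=np.array(c["mtx"],float);p=cv2.undistortPoints(np.array([[[u,v]]],float),K,np.array([c["k1"],0,0,0,0.]))[0,0]
    d=np.array(c["rotation"])@np.array([p[0],-p[1],-1.]);return np.array(c["xyz"],float),d
def at(c,u,v,z):
    o,d=ray(c,u,v);return o+d*(z-o[2])/d[2]
def proj(c,P):
    q=np.array(c["rotation"]).T@(np.array(P,float)-np.array(c["xyz"]));s=np.array([q[0],-q[1]])/-q[2]
    s*=1+c["k1"]*(s@s);K=np.array(c["mtx"]);return K[0,0]*s[0]+K[0,2],K[1,1]*s[1]+K[1,2]
E
python3 - <<'E'
from h import *
import pickle
for n in("scene","top"):
    c=capture(n);cv2.imwrite(f"pics/{n}0.png",c["pixels"]);pickle.dump(c,open(n+".pkl","wb"));print(n,c["xyz"],c["rotation"],c["mtx"],c["k1"])
print(manip.read_state())
E
```

```text
scene [-98.42732715 755.96149478 544.35208858] [-0.1999852   0.50018265  0.7883894  -0.29709492] [[421.71653844   0.         313.28849994]
 [  0.         421.71653844 198.38516852]
 [  0.           0.           1.        ]] 0.034486360049211295
top [ 343.66719586   34.24761464 1361.84790815] [ 0.06670203 -0.0485861  -0.69669459  0.7126057 ] [[450.9860841    0.         321.4725247 ]
 [  0.         450.9860841  189.43021935]
 [  0.           0.           1.        ]] -0.09265764318404277
{'time_s': 0.1, 'q': array([-1.38228468e+00,  3.79341261e-01,  1.73468892e+00, -1.98920667e-05,
        1.02852215e+00, -3.33248392e-02]), 'dq': array([-0.00049342, -0.00097444, -0.00133164,  0.0007905 , -0.0009129 ,
        0.00144133]), 'effort': array([ 2.99289795e-04, -7.65036893e+01, -4.35294414e+01,  6.52182614e-02,
        3.97927989e-02, -8.75934525e-08]), 'eef_pos': array([ 153.92420856, -682.51799985,  213.38081921]), 'tcp_rot': array([ 9.93854193e-01,  1.10696038e-01, -4.56858654e-05, -4.77732697e-04]), 'force': array([-0.55682806, -1.02708458, -1.18060148]), 'ft_torque': array([-0.00807624,  0.0037344 ,  0.0705946 ]), 'finger_force': 0.0, 'width': 91.36546583876701}
```

View pics/top0.png

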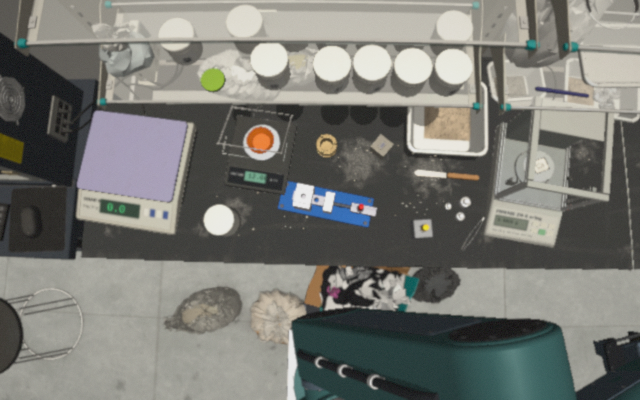

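View pics/scene0.png

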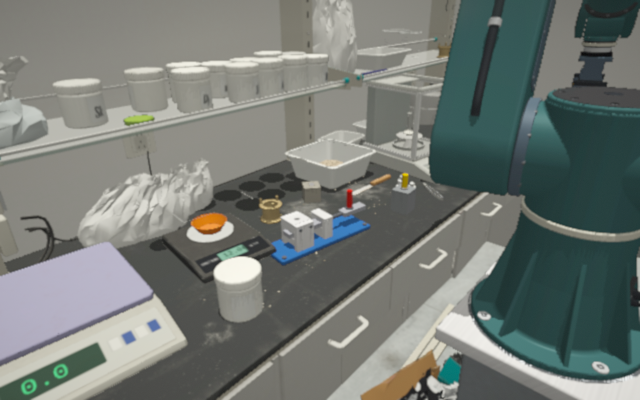

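The top view shows the yoke at about (302,195), guide (329,200), post (361,208) and pin head (425,227). The mould is at (326,146), the cube at (382,146) and the jar at (220,220). The scene view agrees: pin (405,181), post (349,199), yoke (297,230). "rotation" turns out to be a quaternion.

```bash
sed -i '1i from scipy.spatial.transform import Rotation as Ro' h.py; sed -i 's/np.array(c\["rotation"\])/Ro.from_quat(c["rotation"]).as_matrix()/' h.py
python3 - <<'E'
from h import *
import pickle
t=pickle.load(open("top.pkl","rb"));s=pickle.load(open("scene.pkl","rb"))
def tri(a,b):
    (o1,d1),(o2,d2)=ray(t,*a),ray(s,*b)
    A=np.stack([d1,-d2],1);k=np.linalg.lstsq(A,o2-o1,rcond=None)[0];p,q=o1+d1*k[0],o2+d2*k[1];return (p+q)/2,np.linalg.norm(p-q)
print("pin top",tri((425,227),(405,174)),at(t,425,227,110))
print("post",at(t,361,208,107),tri((361,208),(349,190)))
print("yoke",at(t,302,195,80),"guide",at(t,329,200,70))
print("mould",at(t,326,146,60),"cube",at(t,382,146,50),"jar",at(t,220,220,94))
I=t["pixels"];cv2.imwrite("pics/topc.png",cv2.resize(I[165:245,270:445],None,fx=4.5,fy=4.5,interpolation=cv2.INTER_CUBIC))
E
```

```text
pin top (array([ 449.36127479, -221.53807502,  108.95309286]), np.float64(1.106688757590092)) [ 449.75092778 -221.04599903  110.        ]
post [499.62556145 -42.852715   107.        ] (array([501.90895722, -41.33339332, 106.45288289]), np.float64(5.399199612238852))
yoke [537.03284157 125.48144991  80.        ] guide [525.55929469  47.55718348  70.        ]
mould [688.94649254  60.10296458  60.        ] cube [ 694.87970661 -107.3920711    50.        ] jar [457.95208238 356.30986887  94.        ]
```

View pics/topc.png

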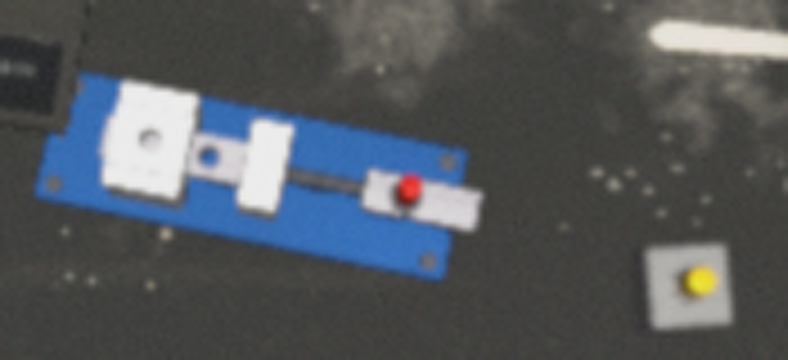

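The crop shows the bore mouth at crop (151,140), a hole in the tongue between yoke and guide at (208,156), the red post at (409,187) and the pin head at (702,281).

Run:
```python
from h import *
import pickle
t=pickle.load(open("top.pkl","rb"))
f=lambda u,v,z:at(t,270+u/4.5,165+v/4.5,z)
c=[f(80,74,12),f(465,150,12),f(444,278,12),f(36,198,12)]
for i in range(4):print(c[i].round(1),np.linalg.norm(c[i]-c[i-1]).round(1))
m=sum(c)/4;x=(c[0]+c[3]-c[1]-c[2])/2;yaw=np.arctan2(x[1],x[0]);print("rig",m,yaw)
print("bore pred",m[:2]+65*x[:2]/np.linalg.norm(x), "seen",f(151,140,80))
e=f(208,156,54);p=f(409,187,107);print("hole",e,"post",p,np.linalg.norm((e-p)[:2]),np.linalg.norm((e-f(151,140,80))[:2]))
print("pin",f(702,281,109))
```

```text
[588.2 175.1  12. ] 89.3
[541.6 -85.6  12. ] 264.8
[455.3 -72.2  12. ] 87.3
[503.  201.7  12. ] 278.0
rig [522.0251274   54.72276543  12.        ] 1.3963771874157342
bore pred [533.30497516 118.73655328] seen [533.89421181 120.89679524  80.        ]
hole [528.0056301   85.17064339  54.        ] post [503.69143473 -42.497401   107.        ] 129.96272409391227 36.208194107395535
pin [ 448.65207786 -224.02936491  109.        ]
```

>>> {"api": "servo_tool", "payload": {"series": [[15,23,0,-0.05],[45,70,0,-0.12],[70,110,0,-0.19],[95,150,0,-0.26],[125,195,0,-0.33],[150,235,0,-0.4],[175,275,0,-0.4],[200,312,0,-0.4]], "grip": 0.4, "squeeze": 25}}

```text
time_s: 0.9
eef_pos: [354.5, -368.8, 213.8]
tcp_rot: [0.996, -0.089, -0.0, -0.0]
force: [-0.3, -1.3, -0.5]
width: 54.9
finger_force: 0.0
```

>>> {"api": "servo_tool", "payload": {"series": [[25,39,0,0],[50,78,0,0],[75,115,0,0],[90,140,0,0],[95,147,0,0],[95,147,0,0],[95,147,0,0],[95,147,0,0]]}}

```text
time_s: 1.7
eef_pos: [448.5, -224.8, 213.9]
tcp_rot: [0.996, -0.09, -0.0, 0.0]
force: [0.0, 0.4, -1.1]
width: 54.9
finger_force: 0.0
```

Run:
```python
from h import *
import pickle
c=capture("wrist");pickle.dump(c,open("w1.pkl","wb"));cv2.imwrite("pics/w1.png",c["pixels"]);print(c["xyz"],manip.read_state())
print(proj(c,[449,-223,110]))
```

```text
[ 528.18922054 -238.48279428  384.71712563] {'time_s': 1.75, 'q': array([-5.11005491e-01,  6.20918552e-02,  2.13000060e+00, -7.08286575e-05,
        9.49563004e-01,  1.23938460e+00]), 'dq': array([ 2.28916290e-03, -5.22243247e-04,  3.05821755e-05,  1.59854914e-03,
        8.69618841e-04,  2.60194882e-03]), 'effort': array([ 4.44853334e-01, -4.65343952e+01, -4.10242188e+01,  5.22504793e-02,
       -6.02211454e-02, -1.55559269e-02]), 'eef_pos': array([ 448.48118227, -224.75954728,  213.88931604]), 'tcp_rot': array([ 9.95972816e-01, -8.96557205e-02, -4.04327033e-05,  1.34401791e-05]), 'force': array([-0.71088115, -0.33818468, -0.49237594]), 'ft_torque': array([ 0.01508317,  0.02378917, -0.04014978]), 'finger_force': 0.0, 'width': 54.778234735117024}
(np.float64(324.56033491790026), np.float64(198.99067360054093))
```

View pics/w1.png

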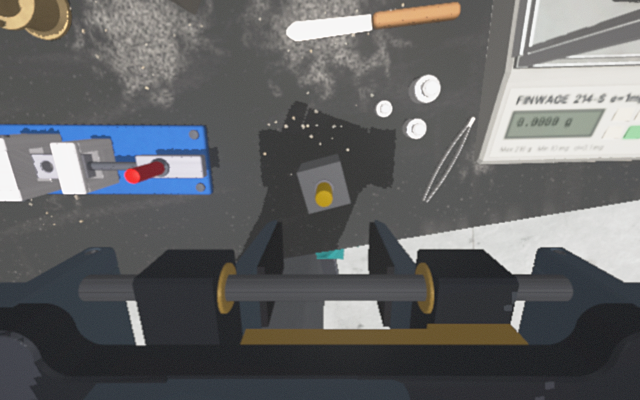

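The wrist view shows the pin head's top at about (324,198). That matches the projection of (449,-223,110), so I descend and grip.

>>> {"api": "servo_tool", "payload": {"series": [[0,1,-25,0],[0.5,2,-60,0],[0.5,2,-95,0],[0.5,2,-120,0],[0.5,2,-132,0],[0.5,2,-136,0],[0.5,2,-137,0],[0.5,2,-137,0]]}}

```text
time_s: 2.55
eef_pos: [450.1, -222.3, 77.9]
tcp_rot: [0.996, -0.089, 0.001, 0.0]
force: [0.2, 0.2, 1.2]
width: 54.9
finger_force: 0.0
```

>>> {"api": "servo_tool", "payload": {"series": [[0,0,0,0],[0,0,0,0],[0,0,0,0],[0,0,0,0],[0,0,0,0],[0,0,0,0],[0,0,0,0],[0,0,0,0]], "grip": 1, "squeeze": 25}}

```text
time_s: 3.35
eef_pos: [449.6, -221.9, 77.0]
tcp_rot: [0.996, -0.089, 0.0, -0.0]
force: [-0.1, 0.9, 3.0]
width: 17.5
finger_force: 25.0
```

>>> {"api": "servo_tool", "payload": {"series": [[0,0,10,0],[0,0,35,0],[0,0,75,0],[0,0,110,0],[0,0,128,0],[5,20,130,0],[14,55,130,0],[24,95,130,0]]}}

```text
time_s: 4.15
eef_pos: [473.6, -126.3, 207.9]
tcp_rot: [0.996, -0.09, 0.001, 0.0]
force: [-0.3, -0.1, -1.9]
width: 17.6
finger_force: 25.0
```

>>> {"api": "servo_tool", "payload": {"series": [[10,40,0,0],[20,82,0,0],[30,124,0,0],[40,165,0,0],[50,205,0,0],[57,235,0,0],[60,247,0,0],[60,248,0,0]]}}

```text
time_s: 4.95
eef_pos: [533.5, 122.0, 207.2]
tcp_rot: [0.996, -0.088, 0.0, 0.0]
force: [-0.7, -1.0, 0.4]
width: 17.7
finger_force: 25.0
```

>>> {"api": "servo_tool", "payload": {"series": [[0,0,-3,0],[0,0,-10,0],[0,0,-16,0],[0,0,-18,0],[0,0,-18,0],[0,0,-18,0],[0,0,-18,0],[0,0,-18,0]]}}

```text
time_s: 5.75
eef_pos: [533.6, 121.2, 189.2]
tcp_rot: [0.996, -0.089, 0.0, -0.0]
force: [0.4, 0.4, -1.4]
width: 17.5
finger_force: 25.0
```

Run:
```python
from h import *
import pickle
c=capture("wrist");pickle.dump(c,open("w2.pkl","wb"));cv2.imwrite("pics/w2.png",c["pixels"]);s=manip.read_state();print(c["xyz"],s["eef_pos"],s["force"],s["q"],s["width"])
print(proj(c,[534,120.5,80]),proj(c,list(s["eef_pos"][:2])+[s["eef_pos"][2]-73]),proj(c,list(s["eef_pos"][:2])+[80]))
t=capture("top");I=t["pixels"];pickle.dump(t,open("t2.pkl","wb"))
```

```text
[613.27372127 107.53187345 360.03905653] [533.5732761  121.18141454 189.09174095] [ 0.82086618  0.3660136  -0.85685241] [1.80726097e-01 1.72923644e-01 2.05757308e+00 5.88306275e-06
 9.10803944e-01 1.92962855e+00] 17.264073432623437
(np.float64(326.9974440332317), np.float64(197.30188227224582)) (np.float64(326.4984962109569), np.float64(209.1047939096808)) (np.float64(326.4056532057166), np.float64(197.8183294561248))
```

View pics/w2.png

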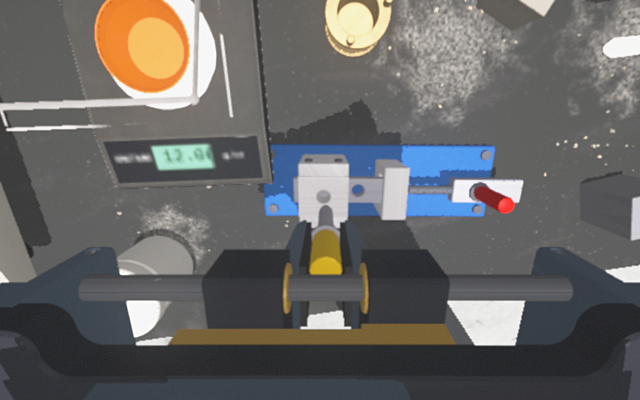

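The pin is in hand and the bore shows around (323,197), partly hidden. The hole in the tongue is at (359,190). I'll zoom in.

Run:
```python
from h import *
import pickle
c=pickle.load(open("w2.pkl","rb"))
cv2.imwrite("pics/w2c.png",cv2.resize(c["pixels"][145:245,280:400],None,fx=6,fy=6,interpolation=cv2.INTER_CUBIC))
```

```text
(no output)
```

View pics/w2c.png

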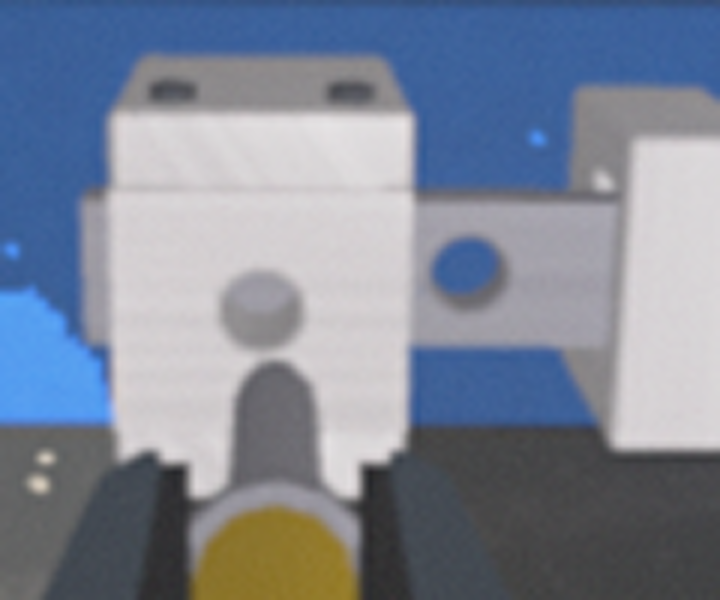

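Bore centre is at crop (262,308), which is px (323.7,196.3). The pin tip is near (325.8,209), agreeing with the model to within 1 px.

Run:
```python
from h import *
import pickle
c=pickle.load(open("w2.pkl","rb"))
g=lambda u,v,z:at(c,280+u/6,145+v/6,z)
b=g(262,308,80);e=g(469,273,54);print(b,g(275,385,116.2),"eye",e,np.linalg.norm((e-b)[:2]))
print("post top",at(c,506,206,107),at(c,509,206,107), "yaw check", g(108,188,80),g(413,188,80),g(108,112,80),g(413,112,80))
```

```text
[535.59024738 123.61629064  80.        ] [533.65630142 121.76607257 116.2       ] eye [528.21141984  86.860293    54.        ] 37.48933792717242
post top [504.44044677 -40.5476963  107.        ] [503.95545331 -43.24200692 107.        ] yaw check [560.21164765 144.82665212  80.        ] [551.33131813  95.55924646  80.        ] [572.49599091 142.26474108  80.        ] [563.72419781  93.61845156  80.        ]
```

>>> {"api": "servo_tool", "payload": {"series": [[1,1,-4,0],[2,2,-14,0],[2,2,-24,0],[2,2,-30,0],[2,2,-32,0],[2,2,-34,0],[2,2,-36,0],[2,2,-38,0]]}}

```text
time_s: 6.65
eef_pos: [535.7, 123.2, 151.0]
tcp_rot: [0.996, -0.089, 0.0, -0.0]
force: [-0.1, 0.3, -0.9]
width: 17.1
finger_force: 25.0
```

>>> {"api": "servo_tool", "payload": {"series": [[0,0,-0.3,0],[0,0,-0.6,0],[0,0,-1,0],[0,0,-1.4,0],[0,0,-1.8,0],[0,0,-2.2,0],[0,0,-2.6,0],[0,0,-3,0]]}}

```text
time_s: 7.45
eef_pos: [535.5, 123.1, 147.9]
tcp_rot: [0.996, -0.089, 0.0, -0.0]
force: [-0.4, -0.4, -0.5]
width: 17.6
finger_force: 25.0
```

>>> {"api": "servo_tool", "payload": {"series": [[0,0,-0.5,0],[0,0,-1,0],[0,0,-1.5,0],[0,0,-2,0],[0,0,-2.5,0],[0,0,-3,0],[0,0,-3.5,0],[0,0,-4,0]]}}

```text
time_s: 8.25
eef_pos: [535.5, 123.1, 143.9]
tcp_rot: [0.996, -0.089, -0.0, -0.0]
force: [-0.6, 0.1, 0.1]
width: 17.4
finger_force: 25.0
```

>>> {"api": "servo_tool", "payload": {"series": [[0,0,-0.5,0],[0,0,-1,0],[0,0,-1.5,0],[0,0,-2,0],[0,0,-2.5,0],[0,0,-3,0],[0,0,-3.5,0],[0,0,-4,0]]}}

```text
time_s: 9.05
eef_pos: [535.5, 123.1, 139.9]
tcp_rot: [0.996, -0.089, 0.0, -0.0]
force: [-0.2, -0.6, -0.4]
width: 17.1
finger_force: 25.0
```

Well in (tip about 67) with no force. Standing on the tongue should be at TCP ≈127.

>>> {"api": "servo_tool", "payload": {"series": [[0,0,-1,0],[0,0,-2,0],[0,0,-3,0],[0,0,-4,0],[0,0,-5,0],[0,0,-6,0],[0,0,-7,0],[0,0,-8,0]]}}

```text
time_s: 9.85
eef_pos: [535.5, 123.1, 131.8]
tcp_rot: [0.996, -0.089, -0.0, -0.0]
force: [0.2, -1.5, -1.2]
width: 17.5
finger_force: 25.0
```

>>> {"api": "servo_tool", "payload": {"series": [[0,0,-0.4,0],[0,0,-0.8,0],[0,0,-1.2,0],[0,0,-1.6,0],[0,0,-2,0],[0,0,-2.4,0],[0,0,-2.7,0],[0,0,-3,0]]}}

```text
time_s: 10.65
eef_pos: [535.5, 123.1, 128.9]
tcp_rot: [0.996, -0.089, -0.0, 0.0]
force: [-0.5, -0.2, -0.1]
width: 17.7
finger_force: 25.0
```

>>> {"api": "servo_tool", "payload": {"series": [[0,0,0,0],[0,0,0,0],[0,0,0,0],[0,0,0,0],[0,0,8,0],[0,0,25,0],[0,0,45,0],[0,0,55,0]], "grip": 0.5}}

```text
time_s: 11.45
eef_pos: [536.2, 123.3, 185.9]
tcp_rot: [0.996, -0.089, 0.001, -0.0]
force: [-0.2, 0.3, -1.4]
width: 45.4
finger_force: 0.0
```

>>> {"api": "servo_tool", "payload": {"series": [[-4,-20,0,0],[-11,-60,0,0],[-19,-105,0,0],[-27,-145,0,0],[-31,-163,0,0],[-32,-166,0,0],[-32,-166,0,0],[-32,-166,0,0]]}}

```text
time_s: 12.25
eef_pos: [503.7, -42.1, 184.0]
tcp_rot: [0.996, -0.089, 0.0, -0.0]
force: [0.2, -0.7, 0.1]
width: 45.5
finger_force: 0.0
```

Run:
```python
from h import *
import pickle
c=capture("wrist");pickle.dump(c,open("w3.pkl","wb"));s=manip.read_state();print(s["eef_pos"],s["force"],s["q"],s["width"])
cv2.imwrite("pics/w3.png",c["pixels"])
print(proj(c,[504,-42,107]),proj(c,[535.6,123.6,160]))
```

```text
[503.70866645 -41.96429645 183.96472957] [-0.04430593 -0.57870249  0.41904654] [-1.29273635e-01  1.12898648e-01  2.13958339e+00  1.00135049e-04
  8.89059583e-01  1.61865917e+00] 45.38419130579463
(np.float64(326.33504980867167), np.float64(207.38668513406571)) (np.float64(93.14016184627101), np.float64(227.66878359154097))
```

View pics/w3.png

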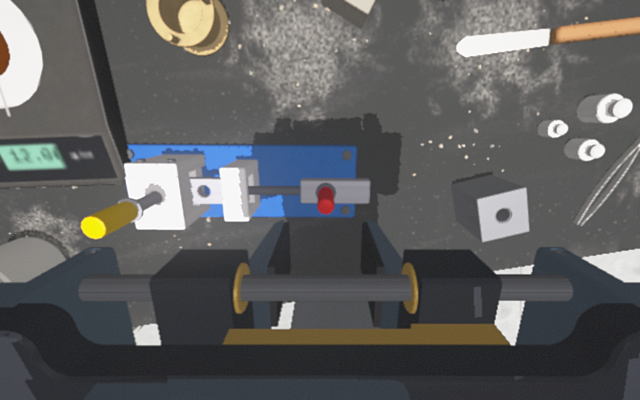

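The pin stands in the bore with its head at (93,227), as predicted. The post top is at (325,207), centred under the gripper, so I lower and close gently.

>>> {"api": "servo_tool", "payload": {"series": [[0,0,-15,0],[0,0,-45,0],[0,0,-75,0],[0,0,-93,0],[0,0,-100,0],[0,0,-102,0],[0,0,-102,0],[0,0,-102,0]]}}

```text
time_s: 13.1
eef_pos: [504.2, -42.8, 82.9]
tcp_rot: [0.996, -0.089, 0.001, 0.0]
force: [0.0, -0.5, 0.3]
width: 45.4
finger_force: 0.0
```

>>> {"api": "servo_tool", "payload": {"series": [[0,0,0,0],[0,0,0,0],[0,0,0,0],[0,0,0,0],[0,0,0,0],[0,0,0,0],[0,0,0,0],[0,0,0,0]], "grip": 1, "squeeze": 10}}

```text
time_s: 13.9
eef_pos: [503.6, -42.9, 82.0]
tcp_rot: [0.996, -0.089, 0.0, 0.0]
force: [-1.2, 1.4, 4.7]
width: 15.7
finger_force: 10.0
```

>>> {"api": "servo_tool", "payload": {"series": [[0.4,2,0,0],[0.9,5,0,0],[1.5,8,0,0],[2,11,0,0],[2.6,14,0,0],[3.2,17,0,0],[3.7,20,0,0],[4.1,22,0,0]]}}

```text
time_s: 14.7
eef_pos: [507.6, -20.9, 82.0]
tcp_rot: [0.996, -0.089, 0.0, 0.0]
force: [-1.9, -3.0, 5.2]
width: 15.7
finger_force: 10.0
```

>>> {"api": "servo_tool", "payload": {"series": [[0.2,1,0,0],[0.4,2,0,0],[0.5,3,0,0],[0.7,4,0,0],[0.9,5,0,0],[1.1,6,0,0],[1.3,7,0,0],[1.5,8,0,0]]}}

```text
time_s: 15.5
eef_pos: [509.1, -13.1, 82.0]
tcp_rot: [0.996, -0.089, -0.0, 0.0]
force: [-2.2, -2.3, 6.0]
width: 15.8
finger_force: 10.0
```

>>> {"api": "servo_tool", "payload": {"series": [[0.1,0.4,0,0],[0.15,0.8,0,0],[0.2,1.2,0,0],[0.3,1.6,0,0],[0.4,2,0,0],[0.45,2.4,0,0],[0.5,2.8,0,0],[0.6,3.2,0,0]]}}

```text
time_s: 16.3
eef_pos: [509.7, -9.9, 82.0]
tcp_rot: [0.996, -0.089, -0.0, 0.0]
force: [-2.6, -2.8, 6.6]
width: 15.6
finger_force: 10.0
```

>>> {"api": "servo_tool", "payload": {"series": [[0.1,0.3,0,0],[0.1,0.6,0,0],[0.15,0.9,0,0],[0.2,1.2,0,0],[0.25,1.5,0,0],[0.3,1.8,0,0],[0.35,2.1,0,0],[0.4,2.4,0,0]]}}

```text
time_s: 17.1
eef_pos: [510.1, -7.5, 82.1]
tcp_rot: [0.996, -0.089, 0.0, 0.0]
force: [-1.4, -2.8, 5.3]
width: 15.3
finger_force: 10.0
```

>>> {"api": "servo_tool", "payload": {"series": [[0.1,0.3,0,0],[0.1,0.6,0,0],[0.15,0.9,0,0],[0.2,1.2,0,0],[0.25,1.5,0,0],[0.3,1.7,0,0],[0.3,1.7,0,0],[0.3,1.7,0,0]]}}

```text
time_s: 17.9
eef_pos: [510.4, -5.7, 82.0]
tcp_rot: [0.996, -0.089, 0.0, 0.0]
force: [-2.0, -2.0, 5.4]
width: 15.8
finger_force: 10.0
```

```bash
cat > y.py <<'E'
from h import *
s=manip.read_state();print(s["eef_pos"],s["force"])
for n in("scene","wrist"):
    c=capture(n);I=c["pixels"].astype(int);m=((I[...,2]>110)&(I[...,1]>80)&(I[...,0]<70)).astype(np.uint8)
    for z in(160,134,124):
        u,v=proj(c,[535.6,123.6,z]);u2,v2=proj(c,[535.6,123.6,z-40]);print(n,z,round(u),round(v),"..",round(u2),round(v2))
    k,l,st,ce=cv2.connectedComponentsWithStats(m)
    for i in range(1,k):
        if st[i,4]>15:print("  blob",st[i],ce[i].round(1))
E
python3 y.py
```

```text
[510.43846044  -5.74718132  82.02754633] [-1.99744883 -1.97888852  5.40780672]
scene 160 295 187 .. 296 203
scene 134 296 197 .. 296 213
scene 124 296 201 .. 296 217
  blob [443  48   6   7  30] [445.3  51.4]
  blob [335 162  23   8  38] [345.2 165.8]
  blob [371 177  20   8  29] [380.4 180.9]
  blob [292 195   9  18 122] [296.  203.5]
  blob [264 210  14   9  80] [269.9 214.6]
  blob [191 213  36  19 413] [208.5 221. ]
  blob [418 355  21  26 166] [429.2 367.8]
  blob [401 386  11  12  23] [406.3 391.7]
wrist 160 -15 328 .. 72 273
wrist 134 48 289 .. 109 251
wrist 124 66 277 .. 120 243
  blob [287 263   7  14  56] [290.6 269.1]
  blob [357 263   8  50 145] [360.3 283.4]
  blob [287 300   7  14  41] [290.7 306.2]
  blob [ 166  324  285   20 4546] [317.7 335.2]
```

The scene camera has the yellow head at rows 195–213, matching a top at z≈134. The pin has dropped through the eye onto the ball. Next I release the post and press from above.

>>> {"api": "servo_tool", "payload": {"series": [[0,0,0,0],[0,0,0,0],[0,0,0,0],[0,0,5,0],[0,0,25,0],[0,0,60,0],[0,0,90,0],[0,0,98,0]], "grip": 0.6}}

```text
time_s: 18.8
eef_pos: [511.9, -5.6, 183.2]
tcp_rot: [0.996, -0.089, 0.002, -0.0]
force: [-0.2, 1.0, -0.2]
width: 36.3
finger_force: 0.0
```

>>> {"api": "servo_tool", "payload": {"series": [[3,15,0,0],[10,50,0,0],[18,90,0,0],[23,118,0,0],[25,128,0,0],[25,129,0,0],[25,129,0,0],[25,129,0,0]], "grip": 1, "squeeze": 20}}

```text
time_s: 19.6
eef_pos: [535.0, 122.6, 179.6]
tcp_rot: [0.996, -0.089, -0.0, 0.0]
force: [0.3, -0.2, -0.3]
width: 0.3
finger_force: 0.0
```

>>> {"api": "servo_tool", "payload": {"series": [[0,0,-8,0],[0,0,-20,0],[0,0,-30,0],[0,0,-36,0],[0,0,-40,0],[0,0,-42,0],[0,0,-43,0],[0,0,-43,0]]}}

```text
time_s: 20.4
eef_pos: [535.7, 123.5, 137.2]
tcp_rot: [0.996, -0.089, 0.0, -0.0]
force: [-0.5, -0.1, 0.9]
width: 0.5
finger_force: 0.7
```

```bash
python3 y.py | grep -v 124
```

```text
[535.66585562 123.50506605 137.22595121] [-0.49212663 -0.1036639   0.92454603]
scene 160 295 187 .. 296 203
scene 134 296 197 .. 296 213
  blob [442  48   7   7  23] [445.   50.6]
  blob [291 151  27   9  58] [302.2 154.9]
  blob [371 177  20   8  28] [380.1 181.1]
  blob [292 198   8  16 106] [295.7 205.6]
  blob [264 209  16  10  93] [271.2 213.8]
  blob [191 213  36  19 404] [208.6 221. ]
  blob [418 360  21  21 111] [430.  370.4]
  blob [401 386  11  12  22] [406.2 391.7]
wrist 160 327 262 .. 327 234
wrist 134 327 243 .. 326 221
  blob [  46    0   94   89 3826] [81.2 43.2]
  blob [129   0  15  10  71] [138.3   2.6]
  blob [152  13   8  55 155] [155.9  37. ]
  blob [316 216  17   7  74] [324.4 218.7]
  blob [325 237   2  23  39] [325.4 247.3]
  blob [313 264   5  25  65] [314.8 273.4]
  blob [334 264   4  24  70] [335.7 274.6]
  blob [338 287   1  19  19] [338. 296.]
  blob [313 299   3  14  16] [313.2 306.1]
  blob [334 301   4  12  30] [335.3 307.2]
  blob [ 136  324  286   20 4570] [289.  335.2]
```

Aligned over the head, just above contact, so I press down slowly.

>>> {"api": "servo_tool", "payload": {"series": [[0,0,-0.5,0],[0,0,-1,0],[0,0,-1.5,0],[0,0,-2,0],[0,0,-2.5,0],[0,0,-3,0],[0,0,-3.5,0],[0,0,-4,0]]}}

```text
time_s: 21.3
eef_pos: [536.3, 123.6, 133.8]
tcp_rot: [0.996, -0.089, 0.001, -0.0]
force: [0.5, -0.6, 9.0]
width: 0.4
finger_force: 4.7
```

>>> {"api": "servo_tool", "payload": {"series": [[0,0,-0.2,0],[0,0,-0.4,0],[0,0,-0.6,0],[0,0,-0.8,0],[0,0,-1,0],[0,0,-1.2,0],[0,0,-1.4,0],[0,0,-1.6,0]]}}

```text
time_s: 22.1
eef_pos: [536.3, 123.6, 132.2]
tcp_rot: [0.996, -0.089, 0.001, -0.0]
force: [0.3, -0.6, 10.2]
width: 0.5
finger_force: 4.7
```

>>> {"api": "servo_tool", "payload": {"series": [[0,0,-0.2,0],[0,0,-0.4,0],[0,0,-0.6,0],[0,0,-0.8,0],[0,0,-1,0],[0,0,-1.2,0],[0,0,-1.4,0],[0,0,-1.6,0]]}}

```text
time_s: 22.9
eef_pos: [536.4, 123.6, 130.7]
tcp_rot: [0.996, -0.089, 0.001, -0.0]
force: [0.4, -0.5, 11.8]
width: 0.6
finger_force: 5.8
```

>>> {"api": "servo_tool", "payload": {"series": [[0,0,-0.2,0],[0,0,-0.4,0],[0,0,-0.6,0],[0,0,-0.8,0],[0,0,-1,0],[0,0,-1.2,0],[0,0,-1.4,0],[0,0,-1.6,0]]}}

```text
time_s: 23.7
eef_pos: [536.5, 123.5, 129.1]
tcp_rot: [0.996, -0.089, 0.001, -0.0]
force: [0.9, -1.5, 10.5]
width: 0.7
finger_force: 5.5
```

>>> {"api": "servo_tool", "payload": {"series": [[0,0,-0.3,0],[0,0,-0.6,0],[0,0,-0.9,0],[0,0,-1.2,0],[0,0,-1.5,0],[0,0,-1.8,0],[0,0,-2.1,0],[0,0,-2.4,0]]}}

```text
time_s: 24.5
eef_pos: [536.6, 123.5, 126.8]
tcp_rot: [0.996, -0.089, 0.001, -0.0]
force: [1.5, -1.1, 11.3]
width: 0.6
finger_force: 5.6
```

>>> {"api": "servo_tool", "payload": {"series": [[0,0,-0.2,0],[0,0,-0.4,0],[0,0,-0.6,0],[0,0,-0.8,0],[0,0,-0.9,0],[0,0,-1,0],[0,0,-1.1,0],[0,0,-1.2,0]]}}

```text
time_s: 25.3
eef_pos: [536.7, 123.5, 125.7]
tcp_rot: [0.996, -0.089, 0.001, -0.0]
force: [2.4, -2.4, 10.5]
width: 0.3
finger_force: 5.0
```

>>> {"api": "servo_tool", "payload": {"series": [[0,0,-0.15,0],[0,0,-0.3,0],[0,0,-0.45,0],[0,0,-0.6,0],[0,0,-0.7,0],[0,0,-0.8,0],[0,0,-0.9,0],[0,0,-1,0]]}}

```text
time_s: 26.1
eef_pos: [536.7, 123.5, 124.7]
tcp_rot: [0.996, -0.089, 0.001, -0.0]
force: [1.0, -2.4, 12.3]
width: 1.0
finger_force: 6.3
```

>>> {"api": "servo_tool", "payload": {"series": [[0,0,-0.1,0],[0,0,-0.2,0],[0,0,-0.3,0],[0,0,-0.4,0],[0,0,-0.5,0],[0,0,-0.6,0],[0,0,-0.6,0],[0,0,-0.6,0]]}}

```text
time_s: 26.9
eef_pos: [536.9, 123.5, 124.4]
tcp_rot: [0.996, -0.089, 0.002, -0.0]
force: [-0.0, -3.0, 15.5]
width: 0.4
finger_force: 8.2
```

>>> {"api": "servo_tool", "payload": {"series": [[0,0,-0.1,0],[0,0,-0.2,0],[0,0,-0.3,0],[0,0,-0.4,0],[0,0,-0.4,0],[0,0,-0.4,0],[0,0,-0.4,0],[0,0,-0.4,0]]}}

```text
time_s: 27.7
eef_pos: [537.1, 123.5, 124.3]
tcp_rot: [0.996, -0.089, 0.002, -0.0]
force: [-1.1, -3.9, 20.9]
width: 0.9
finger_force: 10.6
```

The force rises and z has stopped at 124.3, so the collar is on the yoke. I back off and look.

>>> {"api": "servo_tool", "payload": {"series": [[0,0,1,0],[0,0,5,0],[0,0,20,0],[0,0,45,0],[-5,-30,70,0],[-10,-70,80,0],[-15,-100,80,0],[-15,-100,80,0]]}}

```text
time_s: 28.5
eef_pos: [519.9, 21.1, 203.8]
tcp_rot: [0.996, -0.09, 0.0, 0.0]
force: [0.8, 0.4, 0.2]
width: 0.4
finger_force: 0.0
```

```bash
python3 y.py | grep -v 160
python3 - <<'E'
from h import *
a=capture("wrist")["pixels"];b=capture("scene")["pixels"][150:270,240:360]
cv2.imwrite("pics/f.png",np.vstack([a[120:320,:400],cv2.resize(b,(400,400),interpolation=cv2.INTER_CUBIC)]))
E
```

```text
[519.93356501  21.08842659 203.78454944] [0.77483319 0.38116178 0.18320139]
scene 134 296 197 .. 296 213
scene 124 296 201 .. 296 217
  blob [442  48   6   7  25] [444.7  51.2]
  blob [327 113  25   8  58] [337.8 116.7]
  blob [371 177  20   8  28] [380.2 181. ]
  blob [292 201   8  17 108] [296.  208.5]
  blob [265 210  13   9  79] [270.5 214.1]
  blob [191 213  36  19 407] [208.6 221.1]
  blob [418 355  21  26 134] [429.9 368.7]
  blob [401 386  11  12  22] [406.2 391.7]
wrist 134 210 214 .. 225 201
wrist 124 214 210 .. 228 198
  blob [   2    4   47   90 2896] [25.4 42.8]
  blob [ 55   9  32  34 330] [66.4 23.6]
  blob [599  37   4  14  21] [599.8  44.6]
  blob [89 46  5 34 42] [91.4 62.6]
  blob [ 48  75  39  23 457] [62.4 88.8]
  blob [204 196  18  23 121] [210.4 211.6]
  blob [313 265   5  25  75] [314.8 277.1]
  blob [335 266   3  47 132] [335.9 289.7]
  blob [313 298   4  15  51] [314.5 305.5]
  blob [332 325  89  18 753] [385.6 332.8]
  blob [152 330 166  14 980] [233.3 336.6]
  blob [319 330  12   6  31] [324.5 332.1]
  blob [331 330  18  13  68] [338.6 338.1]
  blob [359 335   8   8  25] [362.9 339.3]
  blob [354 336   4   8  16] [355.4 340. ]
  blob [312 339  15   4  26] [320.4 341.2]
```

View pics/f.png

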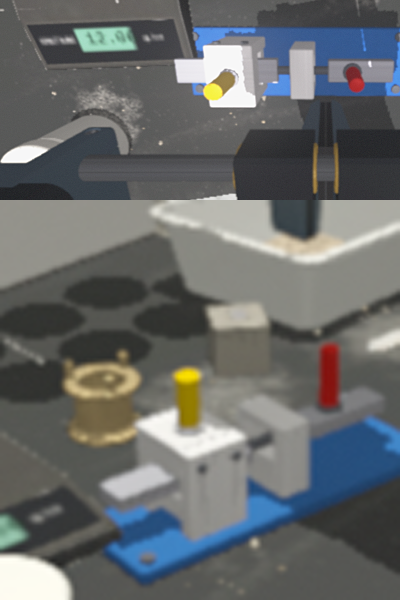

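The pin stands upright with its collar on the yoke: its head spans scene rows 201–217, exactly as predicted for home. The robot is clear of everything.

```bash
python3 -c "
from cell import manip
print(manip.hand_in())"
```

```text
the job is handed in; nothing more can be done
None
```

The yellow-headed pin is through both ears and the eye with its collar down on the yoke; the job was handed in at about 29 s with the gripper clear and the bystanders untouched, peak press force about 21 N, but hand-in returned no verdict.

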